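Flat battery out of the screwdriver, into the charger

ROBOT

A 6-joint arm with a two-finger parallel gripper is mounted at the origin on the work surface. World frame = base frame: x ahead of the robot, y to its left, z up, the work surface at z = 0. Lengths are in m, angles in rad, forces in N, time in s.
With the tool pointing down it reaches from about 0.225 to 0.875 m from the base axis. Payload 3.4 kg.
Tool frame: the origin (TCP) lies between the finger pads; the fingertips stand 19 mm ahead of it and the grasp point (between the pads) is the TCP; z points along the fingers, y is the line along which they close (so a half turn about z gives the same grasp; the last joint's range is limited). The gripper opens to 85 mm and grips with 20 to 120 N. Pads are 22 mm wide; open, the fingers measure 114 mm over their backs; the gripper's body (76 mm by 85 mm) begins 54 mm behind the grasp point. The pads swing forward as they close: fully open they stand 13 mm farther back than shut.
Start: joints at [1.063, 0.276, 1.505, -0, 1.361, -0.121], TCP at [0.217, 0.533, 0.25] pointing down, gripper open.
Joint ranges: [-2.89, 2.89], [-0.75, 2.08], [0.22, 2.7], [-1.18, 4.32], [0.11, 2.71], [-2.7, 2.7]. Speed limits (rad/s): [2.57, 2.57, 3.14, 3.14, 3.14, 3.14].

INTERFACE

Orientations are given as a unit quaternion [w, x, y, z].
In Python, from rig import get_state, imaging, ticket gives the robot as it stands. The module is installed in compiled form; this text tells all that it offers.
- The arm moves only by the shell command python3 -m inch 'ROWS' [FORCE]. ROWS is JSON, a list of rows, each an object with "claw": the opening, from -1 (shut) to 1 (fully open); "travel": the shift along the world's x, y, z in units of 200 mm (1.0 is 200 mm), a list of three; "turn": the turn about the world's z in units of 180 degrees (1.0 is 180 degrees). A call has 1 to 5 rows; each row is the pose to reach, as a shift and turn from the pose commanded when the call began, turning the shorter way round; what a row does not reach only later rows make up. A row lasts 1/10 s, in which the tool goes at most 50 mm and 8.59 degrees, less where a joint would pass 70% of its speed; a pose out of reach is approached as far as the arm can. A call with a number of a shift or a turn outside -1 to 1 is refused whole. A call with a gripper value outside its range is refused whole. The fingers move at their own pace and stop on an object; FORCE is the grip in N (left out, the last holds). Time passes only in rows, so rows that repeat a pose let the fingers close. It gives the time, the measured TCP pose, the force, the opening and the grip force at its end, in the units of the state.
- get_state(): the state, without advancing time (a new reading comes with each control period).
- imaging.get_image(name): name is "scene" or "top" or "wrist"; returns the picture (400x640x3 uint8, red, green, blue); there is no depth.
- imaging.camera_params(name): a dict with "camera_matrix" (3x3 intrinsics, pixels), "k1" (the pictures are not rectified: a ray, as slopes to the right and down, at radius r is drawn at 1 + k1 r^2 times it, then the intrinsics apply), "cam_to_world" (4x4, takes a point from camera to world coordinates); the wrist camera has in their place "T_tool_cam" (4x4, takes a point from camera to tool coordinates, whose origin is the TCP and whose axes are the flange's). Camera axes: x right, y down, z forward; pixel columns grow to the right and rows downward; lengths in m; the calibration is good to about 2 mm. A picture is of the moment at which its call begins: read the wrist's pose just before it. camera_params takes no time and is no camera call.
- ticket.sign_off(): hands the job in; it is judged then, once.
The state is a dict: "clock": time; "qpos": joint angles; "qd": joint speeds; "effort": joint torques, N m; "position": TCP position; "ee_rot": TCP orientation; "contact_force": force on the tool from outside, world axes, zero at the start; "moment": the same for the moment, N m; "width": finger opening in m; "gripper_force": force on a finger pad.
Only numpy, scipy, OpenCV 4.12 (cv2) and the standard library are available. Lean on these libraries where they do the work, as an engineer would, in place of code of your own. Each camera call takes 0.05 s, during which the arm holds its last target. There are 200 camera calls.

TASK

The battery of the cordless screwdriver in the bench stand is flat: press its release button and, keeping it pressed, draw the battery straight up out of the tool, then push it down in the free charger until it clicks home and stays, and let go. Be gentle: no tugging while the latch is caught, no crushing grip, no ramming into the charger, and leave the other things on the bench where they are.

Things in the scene. Friction and masses are not known exactly. Their poses are not given: they have to be found in the camera images.
- pack: Battery plugged into the top of the screwdriver, about 0.22 kg. Origin: centre of its underside; z up, y towards its release button, which faces robot left within 25 degrees. Stem 32 (x) x 36 (y) x 50 mm, lowest 5 mm tapered 3 mm a side; above it the head, 40 (x) x 46 (y) x 44 mm, flat-topped, all that shows when plugged in; ribbed plain face at y = -23 mm.
- release_button (a point): Centre of the release button's outer face when out, a fixed point of the battery (button 16 wide, 18 high, on the head's +y face, 26 mm above its underside). It stands 5 mm proud: 51 mm over button and plain face. 3.5 N starts it, 8.5 N brings it flush. A pinch across the head along y presses it; 18 to 25 N per finger holds well, over 28 N a side cracks it.
- latch_tooth (a point): Tip of the latch tooth when out, a fixed point of the battery: on the stem's +y face, 14 to 24 mm below the head, 3.5 mm off the stem, flat above, ramped below; it moves in with the button and springs out under a lip 13 mm below a socket's rim (1 mm of play, then it holds). With the button 4 mm in or more it passes. A tug of over 25 N while it is caught breaks it.
- pack_shoulder (a point): Point on the battery's axis at the underside of its head, 50 mm above the battery's origin, axes as the battery's. It is 0 to 2 mm above a socket's rim when the battery is latched home, 4 to 5 mm up when only resting on the charger's pins.
- driver: In-line cordless screwdriver, grey and black, fixed bit-down in a bolted stand (steel plate 120 x 96 mm, post, two clamp rings), its top 170 mm above the bench. Origin: on the bench under the tool's axis; z up.
- driver_socket (a point): Centre of the screwdriver's socket rim (44 x 54 mm, 170 mm above the bench); z up, y towards the latch side. Well 33.6 (x) x 37.6 (y) x 54 mm deep; a sprung contact in its wall drags on the stem with about 5 to 10 N for the first 22 mm.
- charger: The free battery charger, grey, fixed to the bench, an empty socket on top. Origin: on the bench under the socket's axis; z up, y (latch side) to robot left within 25 degrees, x towards its vents. 90 mm wide (y), from x = -43 to 67 mm; box 48 mm high, the socket's collar 64 mm.
- charger_bay (a point): Centre of the free charger's socket rim (48 x 64 mm, 64 mm above the bench); z up, y towards the latch side: the battery goes in with its y along this y. Well as in the screwdriver. Sprung pins push up over the last 5 mm (11 to 16 N) and lift it out again unless the latch clicks in; a push of 17 to 26 N on the head clicks it home, over 40 N does damage.
- charger_busy: A second, identical charger, fixed, with a charged battery already in it. Origin on the bench under its socket.
- stator: Bystander: loose motor stator ring, steel and copper, 110 mm across, 34 mm high. Origin: centre of its underside.
- plain_screwdriver: Bystander: loose hand screwdriver with a blue handle, 200 mm long, lying on the bench. Origin: below the middle of its length.
- screw_bin: Bystander: loose open blue bin, 100 x 140 x 50 mm. Origin: centre of its underside.
Mind the look-alikes: they are no part of the job. What is shaped like the pack but green is not meant.

How it is judged:
By the outcome, as a careful person would: the job done as asked, in the order asked, and still so for the second after the job is handed in, with the robot touching nothing.
It also fails if it takes over 64 s, if anything falls off the work surface, if the arm or the gripper's body presses on something with over 40 N, if the wrist force passes 120 N, or if a joint passes its speed limit or range.

## Working session

There is one attempt and no reset: what is moved stays moved. The work goes in short steps, Python scripts to look and compute and a shell command to move; the robot and the scene stay as the last step left them, time stands still between calls to the robot, and variables do not carry over. Pictures are saved under pics/ and viewed, at most 10 in all, crops included, and the job is handed in when it is done.

```bash
mkdir -p pics; python3 - <<'E'
from rig import get_state, imaging
import cv2,numpy as np
s=get_state(); print(s)
for n in ("scene","top"):
    im=imaging.get_image(n); cv2.imwrite(f"pics/{n}0.png",im[:,:,::-1])
    print(n,imaging.camera_params(n))
print(imaging.camera_params("wrist"))
E
```

```text
{'clock': 0.0, 'qpos': array([ 1.06299289e+00,  2.76588650e-01,  1.50612744e+00, -7.77034322e-06,
        1.36069274e+00, -1.20992014e-01]), 'qd': array([ 1.56149730e-03,  3.31105134e-04,  1.69048671e-03, -3.92038373e-04,
       -1.26692113e-03, -8.61053458e-05]), 'effort': array([-1.56530132e-03, -4.16769683e+01, -2.45809060e+01, -1.93037686e-04,
        1.07195653e-02, -9.35552649e-07]), 'position': array([0.21667471, 0.53208457, 0.24944556]), 'ee_rot': array([-2.77208740e-04,  1.92201339e-01,  9.81355094e-01, -8.64753833e-04]), 'contact_force': array([-0.33991969, -0.17918309, -0.39694617]), 'moment': array([-0.018842  , -0.01526805, -0.0662694 ]), 'gripper_force': 0.0, 'width': 0.08520142936594316}
scene {'camera_matrix': array([[448.4270526 ,   0.        , 325.35084955],
       [  0.        , 448.4270526 , 196.58571466],
       [  0.        ,   0.        ,   1.        ]]), 'k1': -0.11419383236014051, 'cam_to_world': array([[ 0.5986449 ,  0.68228489, -0.41965655,  0.96174922],
       [ 0.8010138 , -0.5092024 ,  0.31478533, -0.31026513],
       [ 0.00108315, -0.52459532, -0.851351
[... 502 characters left out ...]
8644666e-01, -9.92911099e-01,
         1.12076368e+00],
       [ 0.00000000e+00,  0.00000000e+00,  0.00000000e+00,
         1.00000000e+00]])}
{'camera_matrix': array([[317.62540512,   0.        , 316.96855863],
       [  0.        , 317.62540512, 200.95070515],
       [  0.        ,   0.        ,   1.        ]]), 'k1': -0.061947690588079994, 'T_tool_cam': array([[ 5.10299723e-04, -9.50958850e-01, -3.09316997e-01,
         7.94576123e-02],
       [ 9.99999017e-01,  8.89129497e-04, -1.08376309e-03,
         9.22663781e-04],
       [ 1.30563696e-03, -3.09316140e-01,  9.50958370e-01,
        -1.24406254e-01],
       [ 0.00000000e+00,  0.00000000e+00,  0.00000000e+00,
         1.00000000e+00]])}
```

View pics/scene0.png

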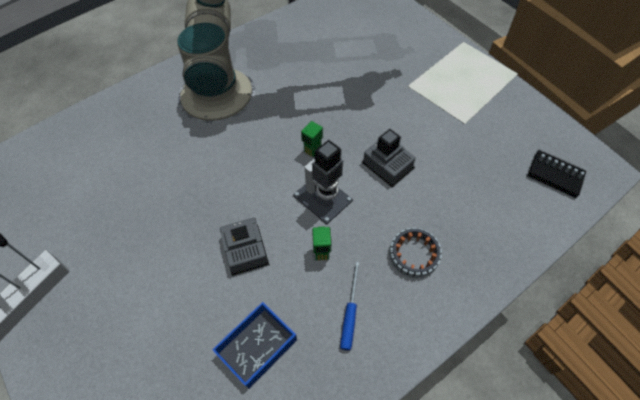

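View pics/top0.png

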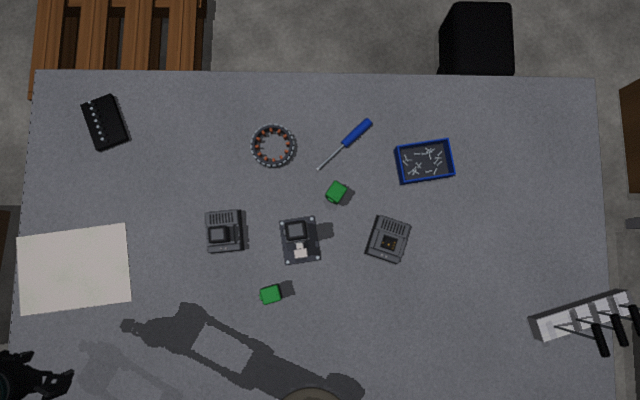

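The scene view shows the stand with a black pack at about (327,155), the busy charger at (388,150), the free charger at (243,245), and green look-alikes at (312,137) and (321,242). The top view has the same things at (297,230), (222,232), (388,240), (271,294) and (336,192).

Candidates for the pack in the top view:
- the black head on the driver, (297,230), which is my choice;
- the black battery in the busy charger, (219,235);
- the green blocks, (336,192) and (271,294).

I'll check the choice in a close crop.

```bash
cat > h.py <<'E'
import numpy as np,cv2
from rig import get_state, imaging
from scipy.spatial.transform import Rotation as R
def cam(n,s=None):
    p=imaging.camera_params(n)
    if n!="wrist": return p["camera_matrix"],p["k1"],p["cam_to_world"]
    T=np.eye(4);q=s["ee_rot"];T[:3,:3]=R.from_quat([q[1],q[2],q[3],q[0]]).as_matrix();T[:3,3]=s["position"]
    return p["camera_matrix"],p["k1"],T@p["T_tool_cam"]
def ray(c,uv):
    K,k,T=c; d=cv2.undistortPoints(np.array([[uv]],float),K,np.array([k,0,0,0.]))[0,0]
    return T[:3,3],T[:3,:3]@np.array([d[0],d[1],1])
def onz(c,uv,z):
    o,d=ray(c,uv); return (o+d*(z-o[2])/d[2])
def proj(c,P):
    K,k,T=c; p=(np.asarray(P,float)-T[:3,3])@T[:3,:3]; d=p[...,:2]/p[...,2:]
    r=(d**2).sum(-1,keepdims=True); return d*(1+k*r)*[K[0,0],K[1,1]]+K[:2,2]
E
python3 - <<'E'
from h import *
im=cv2.imread("pics/top0.png"); c=cam("top")
cv2.imwrite("pics/crop1.png",np.clip(1.8*cv2.resize(im[205:270,200:360][:,::1],None,fx=5,fy=5,interpolation=cv2.INTER_CUBIC).astype(float),0,255))
im=cv2.imread("pics/scene0.png")
for n,uv,z in [("pack",(297,230),.215),("busy",(219,235),.109),("bay",(388,243),.064)]: print(n,onz(c,uv,z))
c2=cam("scene")
for uv,z in [((327,148),.215),((240,233),.064)]: print(onz(c2,uv,z))
E
```

```text
pack [0.49944429 0.03588722 0.215     ]
busy [0.49023383 0.22905579 0.109     ]
bay [ 0.47774944 -0.18945852  0.064     ]
[0.50074948 0.03958717 0.215     ]
[ 0.48230033 -0.19000945  0.064     ][ WARN:0@0.292] global loadsave.cpp:1063 imwrite_ Unsupported depth image for selected encoder is fallbacked to CV_8U.
```

View pics/crop1.png

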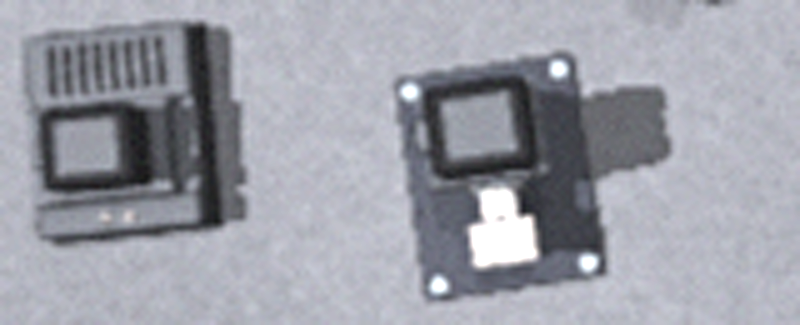

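The crop shows the black pack on the tool at top-view pixel (296.4,231), turned about 8°, with the button side to the left. It isn't green and isn't on a charger, and both views put it near (0.50, 0.037, 0.215), so the choice holds. I'm moving over it for a wrist view.

```bash
python3 -m inch '[{"claw":1,"travel":[0.5,-1,0.6],"turn":0.16},{"claw":1,"travel":[0.5,-1,0.6],"turn":0.16},{"claw":1,"travel":[0.5,-1,0.6],"turn":0.16},{"claw":1,"travel":[0.5,-1,0.6],"turn":0.16},{"claw":1,"travel":[0.5,-1,0.6],"turn":0.16}]'
python3 -m inch '[{"claw":1,"travel":[0.6,-1,0],"turn":0},{"claw":1,"travel":[0.6,-1,0],"turn":0},{"claw":1,"travel":[0.6,-1,0],"turn":0},{"claw":1,"travel":[0.6,-1,0],"turn":0},{"claw":1,"travel":[0.6,-1,0],"turn":0}]'
python3 -m inch '[{"claw":1,"travel":[0,-0.45,0],"turn":0},{"claw":1,"travel":[0,-0.45,0],"turn":0},{"claw":1,"travel":[0,-0.45,0],"turn":0},{"claw":1,"travel":[0,-0.45,0],"turn":0}]'
python3 - <<'E'
from h import *
s=get_state();im=imaging.get_image("wrist")[:,:,::-1];cv2.imwrite("pics/w1.png",im);np.save("w1.npy",np.r_[s["position"],s["ee_rot"]])
E
```

```text
clock: 0.6
position: [0.3145, 0.336, 0.3677]
ee_rot: [-0.0, -0.059, 0.998, -0.0]
contact_force: [1.2, -0.0, -0.5]
width: 0.0857
gripper_force: 0.0
clock: 1.1
position: [0.4353, 0.1349, 0.3669]
ee_rot: [-0.0, -0.057, 0.998, -0.0]
contact_force: [-0.7, 0.9, 0.3]
width: 0.0856
gripper_force: 0.0
clock: 1.5
position: [0.4342, 0.0472, 0.3669]
ee_rot: [-0.0, -0.057, 0.998, 0.0]
contact_force: [0.7, 1.1, -0.3]
width: 0.0853
gripper_force: 0.0
```

View pics/w1.png

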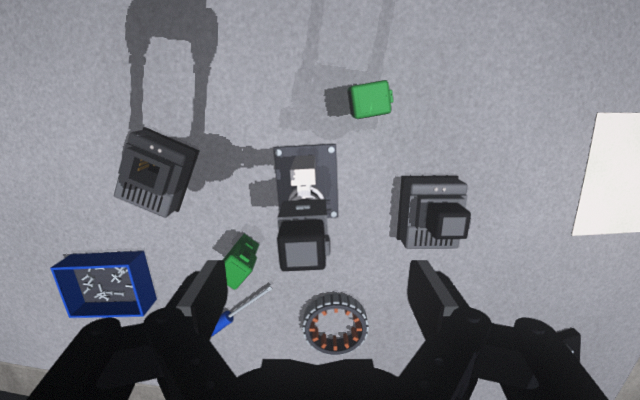

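The wrist view, where +x runs down and +y right, shows the pack head at (302,245) with its button on the right at (329,243). The free charger is at (155,170), with its vents down (+x). I'll measure both with masks.

```bash
cat > m.py <<'E'
from h import *
a=np.load("w1.npy");s=dict(position=a[:3],ee_rot=a[3:]);c=cam("wrist",s)
im=cv2.imread("pics/w1.png");g=cv2.cvtColor(im,cv2.COLOR_BGR2GRAY)
def quad(box,lo,hi,z,seed,name):
    x0,y0,x1,y1=box; m=((g>=lo)&(g<=hi)).astype(np.uint8); k=np.zeros_like(m);k[y0:y1,x0:x1]=1;m*=k
    n,l,st,ce=cv2.connectedComponentsWithStats(m); i=l[seed[1],seed[0]]
    ct=max(cv2.findContours((l==i).astype(np.uint8),0,1)[0],key=cv2.contourArea)[:,0]
    P=np.array([onz(c,p,z)[:2] for p in ct.astype(float)])*1000
    r=cv2.minAreaRect(P.astype(np.float32)); print(name,i,st[i],"centre",np.round(r[0],1),"size",np.round(r[1],1),"ang",round(r[2],1))
    return ct
E
python3 - <<'E'
from m import *
print(g[225:272:3,272:336:3]); print(g[150:200:3,120:190:3])
A=cv2.resize(im[205:280,262:342],None,fx=5,fy=5,interpolation=cv2.INTER_CUBIC)
B=cv2.resize(im[130:205,110:205],None,fx=4,fy=5,interpolation=cv2.INTER_CUBIC)
cv2.imwrite("pics/crop2.png",np.clip(np.hstack([A,B]).astype(float)*1.8,0,255).astype(np.uint8))
E
```

```text
[[165 159  99  40  36  36  33  35  35  35  39  36  34  34  32  39  38  54
  113 166 170 165]
 [169 168 115  34  35  34  33  37  38  36  32  37  37  37  34  37  33  44
  113 170 169 165]
 [167 164 118  34  35  36  31  35  35  34  37  35  36  35  34  35  33  41
  114 168 170 167]
 [166 165  59  36  34  38  39  36  33  34  40  35  37  40  37  38  40  38
   87 158 167 163]
 [170 167  38  43  39  44  41  43  40  40  46  47  44  47  45  47  46  41
   52 110 169 169]
 [162 161  38  48  44  49  48  47  45  45  46  50  49  50  51  51  50  40
   52  76 163 171]
 [163 164  43  45  60 103 106 112 113 117 123 121 123 120 124  52  51  44
  126  96 161 171]
 [158 164  46  48  56 121 123 120 123 121 121 122 121 121 123  55  50  44
  122  97 163 164]
 [164 165  61  42  47 125 121 121 121 121 120 121 121 121 121  63  48  41
  127 101 168 165]
 [162 162  83  42  46 118 122 120 124 123 120 122 122 123 121  67  51  43
  122 111 167 169]
 [165 160 117  42  44 120 121 121 122 122 122 120 122 124 121  74  51  44
  120 148 168 168]
 [163 158 131  45  44 119 123 121 120 119 121 122 121 121 123  84  43  43
  1
[... 1406 characters left out ...]
72  71  72  64  48  43  44  42  46  44  44  64  72  72  67  41  68
   72  69  41  43  43  62]
 [ 92  71  34  70  71  71  70  56  43  44  43  43  74  70  69  51  48  69
   71  53  40  44  35  97]
 [117  59  59  55  66  56  70  69  72  64  45  47  71  71  71  42  61  71
   75  42  43  44  34  93]
 [115  62 116  41  85  41 120  39  81  70  73  72  73  71  67  42  71  72
   70  39  43  44  94 118]
 [117  43 119  46 115  62 112  66 109  87  78  69  70  70  53  52  71  71
   53  46  52  38 167 161]
 [112  59 110  75  95  98  73 116  62 117  55 120  64  95  71 114  99 109
   55  52  52  39 164 162]
 [109 114  76 114  56 117  44 118  44 120  48 115  47 118  62 120 122  99
   54  53  45 102 167 160]]
```

View pics/crop2.png

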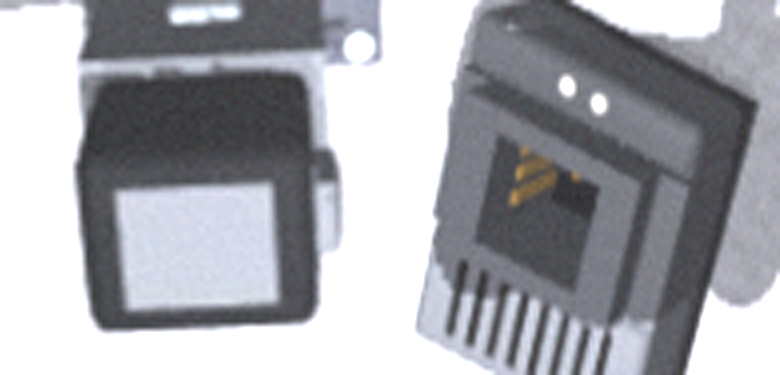

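The crop shows the label quad on the head at about (301,254), with the button on its right. The bay's well is dark, with orange contacts, at about (153,177). Now I'll compute rectangles.

```bash
python3 - <<'E'
from m import *
quad((270,235,324,275),95,145,.2148,(300,255),"label")
quad((270,235,324,275),30,145,.2148,(300,255),"headtop")
for z in(.064,):quad((120,145,182,205),20,58,z,(153,178),"well")
# hand-picked corners from crop (scale 5 / 4,5)
f=lambda x,y:((x)/5+262-.4,y/5+205-.4)
h=[f(80,160),f(318,152),f(318,318),f(95,328)]
P=np.array([onz(c,p,.2148)[:2] for p in h])*1000; print("head corners",P.round(1).tolist(),P.mean(0))
g2=lambda x,y:((x-400)/4+110-.4,y/5+130-.4)
for nm,q in(("well",[(500,133),(600,185),(575,292),(477,242)]),("collar",[(470,82),(645,180),(610,325),(437,245)])):
    P=np.array([onz(c,g2(*p),.064)[:2] for p in q])*1000
    e=np.roll(P,-1,0)-P; print(nm,P.round(1).tolist(),P.mean(0).round(1),np.linalg.norm(e,axis=1).round(1),np.degrees(np.arctan2(e[:,1],e[:,0])).round(1))
E
```

```text
label 2 [285 242  33  25 727] centre [500.1  40. ] size [25.6 29.8] ang 9.5
headtop 1 [ 276  235   48   37 1672] centre [499.6  38.7] size [38.9 45. ] ang 6.9
well 3 [129 157  31  31 587] centre [ 479.1 -191.3] size [37.7 34.2] ang 71.6
head corners [[484.4, 16.0], [477.6, 60.8], [513.0, 65.2], [520.3, 21.6]] [498.82075275  40.91823017]
well [[457.2, -203.0], [468.2, -167.9], [500.4, -178.2], [489.5, -213.3]] [ 478.9 -190.6] [36.8 33.8 36.7 33.9] [  72.6  -17.6 -107.2  162.4]
collar [[444.1, -213.0], [465.1, -151.9], [508.9, -165.8], [492.0, -228.1]] [ 477.5 -189.7] [64.5 45.9 64.6 50.3] [  71.   -17.5 -105.1  162.5]
```

```bash
python3 -m inch '[{"claw":1,"travel":[0.326,-0.038,-0.32],"turn":0.011},{"claw":1,"travel":[0.326,-0.038,-0.32],"turn":0.011},{"claw":1,"travel":[0.326,-0.038,-0.32],"turn":0.011},{"claw":1,"travel":[0.326,-0.038,-0.32],"turn":0.011},{"claw":1,"travel":[0.326,-0.038,-0.32],"turn":0.011}]' 21
python3 - <<'E'
from h import *
s=get_state();im=imaging.get_image("wrist")[:,:,::-1];cv2.imwrite("pics/w2.png",im);np.save("w2.npy",np.r_[s["position"],s["ee_rot"]])
print(s["position"],s["ee_rot"])
c=cam("wrist",s);t=proj(c,np.array([.4995,.0397,.2148]));print(t)
x,y=t.astype(int);x0,y0=max(0,x-130),max(0,y-75)
print(x0,y0);cv2.imwrite("pics/crop3.png",np.clip(1.5*cv2.resize(im[y0:y0+160,x0:x0+260],None,fx=3,fy=3).astype(float),0,255).astype(np.uint8))
E
```

```text
clock: 2.05
position: [0.4992, 0.0413, 0.3042]
ee_rot: [0.0, -0.076, 0.997, 0.0]
contact_force: [0.1, 0.6, 0.4]
width: 0.0854
gripper_force: 0.0
[0.49919445 0.04133508 0.30420094] [ 4.56558829e-04 -7.60492380e-02  9.97103948e-01  1.50161884e-04]
[313.74795813 213.62162806]
183 138
```

View pics/crop3.png

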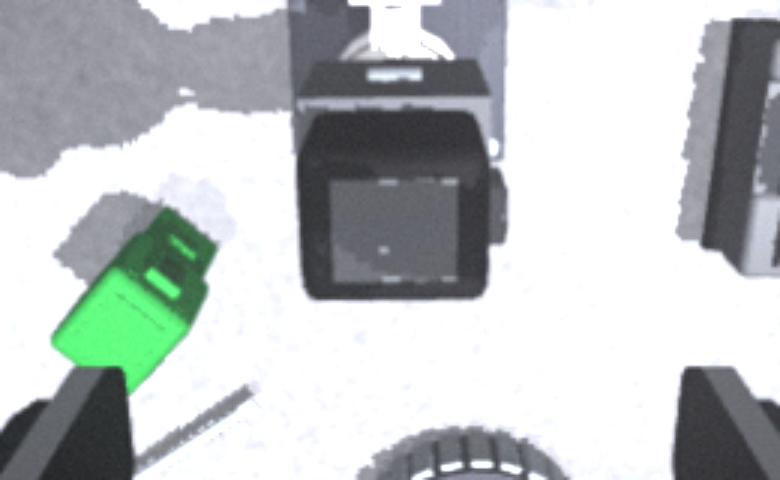

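The head's top centre is at wrist pixel (314.7,214.7), against a predicted (313.7,213.6). Its edges are aligned with the fingers and the button is on the right. The measurement holds, so I'm descending.

```bash
python3 -m inch '[{"claw":1,"travel":[0.002,-0.008,-0.15],"turn":0},{"claw":1,"travel":[0.002,-0.008,-0.3],"turn":0},{"claw":1,"travel":[0.002,-0.008,-0.42],"turn":0},{"claw":1,"travel":[0.002,-0.008,-0.53],"turn":0},{"claw":1,"travel":[0.002,-0.008,-0.53],"turn":0}]' 21
python3 -m inch '[{"claw":1,"travel":[0,0,0],"turn":0}]' 21
```

```text
clock: 2.6
position: [0.4977, 0.0391, 0.196]
ee_rot: [-0.002, -0.075, 0.997, 0.0]
contact_force: [-1.1, -0.5, -0.5]
width: 0.0857
gripper_force: 0.0
clock: 2.7
position: [0.5002, 0.0388, 0.1986]
ee_rot: [0.001, -0.075, 0.997, -0.0]
contact_force: [0.0, 1.2, 1.0]
width: 0.0854
gripper_force: 0.0
```

```bash
python3 -m inch '[{"claw":0.3,"travel":[0,0,0],"turn":0},{"claw":0.3,"travel":[0,0,0],"turn":0},{"claw":0.3,"travel":[0,0,0],"turn":0},{"claw":0.3,"travel":[0,0,0],"turn":0}]' 21
python3 -m inch '[{"claw":0.15,"travel":[0,0,0],"turn":0},{"claw":0.1,"travel":[0,0,0],"turn":0},{"claw":0,"travel":[0,0,0],"turn":0},{"claw":-0.1,"travel":[0,0,0],"turn":0},{"claw":-0.2,"travel":[0,0,0],"turn":0}]' 21
```

```text
clock: 3.1
position: [0.5004, 0.0393, 0.1981]
ee_rot: [0.001, -0.075, 0.997, 0.001]
contact_force: [-0.1, 3.7, 3.5]
width: 0.0557
gripper_force: 1.7
clock: 3.6
position: [0.5002, 0.0392, 0.198]
ee_rot: [0.001, -0.075, 0.997, 0.001]
contact_force: [-1.2, 5.2, 5.3]
width: 0.0455
gripper_force: 21.8
```

The width is 45.5 mm, so the button is flush, and the grip is 21.8 N. I'm lifting gently and watching the force.

```bash
python3 -m inch '[{"claw":-0.2,"travel":[0,0,0.005],"turn":0},{"claw":-0.2,"travel":[0,0,0.01],"turn":0},{"claw":-0.2,"travel":[0,0,0.015],"turn":0}]' 22
python3 -m inch '[{"claw":-0.2,"travel":[0,0,0.005],"turn":0},{"claw":-0.2,"travel":[0,0,0.01],"turn":0}]' 22
```

```text
clock: 3.9
position: [0.5002, 0.0385, 0.1994]
ee_rot: [-0.0, -0.075, 0.997, 0.0]
contact_force: [2.9, 2.7, -6.8]
width: 0.046
gripper_force: 23.8
clock: 4.1
position: [0.5001, 0.0385, 0.2016]
ee_rot: [-0.0, -0.075, 0.997, 0.0]
contact_force: [2.8, 3.6, -7.3]
width: 0.0458
gripper_force: 23.7
```

```bash
python3 -m inch '[{"claw":-0.2,"travel":[0,0,0.01],"turn":0},{"claw":-0.2,"travel":[0,0,0.02],"turn":0},{"claw":-0.2,"travel":[0,0,0.03],"turn":0},{"claw":-0.2,"travel":[0,0,0.04],"turn":0},{"claw":-0.2,"travel":[0,0,0.05],"turn":0}]' 22
python3 -m inch '[{"claw":-0.2,"travel":[0,0,0.02],"turn":0},{"claw":-0.2,"travel":[0,0,0.04],"turn":0},{"claw":-0.2,"travel":[0,0,0.06],"turn":0},{"claw":-0.2,"travel":[0,0,0.08],"turn":0},{"claw":-0.2,"travel":[0,0,0.1],"turn":0}]' 22
python3 -m inch '[{"claw":-0.2,"travel":[0,0,0.03],"turn":0},{"claw":-0.2,"travel":[0,0,0.06],"turn":0},{"claw":-0.2,"travel":[0,0,0.1],"turn":0},{"claw":-0.2,"travel":[0,0,0.14],"turn":0},{"claw":-0.2,"travel":[0,0,0.18],"turn":0}]' 22
```

```text
clock: 4.6
position: [0.4999, 0.0385, 0.2124]
ee_rot: [0.0, -0.075, 0.997, 0.0]
contact_force: [3.3, 4.2, -7.4]
width: 0.0459
gripper_force: 23.8
clock: 5.1
position: [0.4994, 0.0384, 0.2327]
ee_rot: [-0.0, -0.075, 0.997, -0.0]
contact_force: [-0.8, 2.1, -3.1]
width: 0.0456
gripper_force: 24.3
clock: 5.6
position: [0.5002, 0.0381, 0.2692]
ee_rot: [0.0, -0.075, 0.997, -0.0]
contact_force: [-0.6, -0.3, -2.0]
width: 0.0458
gripper_force: 24.3
```

The pack is out. I'm carrying it to the free charger.

```bash
python3 -m inch '[{"claw":-0.2,"travel":[-0.02,-0.15,0.1],"turn":-0.03},{"claw":-0.2,"travel":[-0.05,-0.35,0.15],"turn":-0.07},{"claw":-0.2,"travel":[-0.08,-0.55,0.15],"turn":-0.11},{"claw":-0.2,"travel":[-0.1,-0.75,0.15],"turn":-0.147},{"claw":-0.2,"travel":[-0.105,-0.9,0.15],"turn":-0.147}]' 22
python3 -m inch '[{"claw":-0.2,"travel":[0,-0.12,-0.1],"turn":0},{"claw":-0.2,"travel":[0,-0.22,-0.25],"turn":0},{"claw":-0.2,"travel":[0,-0.246,-0.4],"turn":0},{"claw":-0.2,"travel":[0,-0.246,-0.45],"turn":0},{"claw":-0.2,"travel":[0,-0.246,-0.45],"turn":0}]' 22
python3 - <<'E'
from h import *
s=get_state();im=imaging.get_image("wrist")[:,:,::-1];cv2.imwrite("pics/w3.png",im);np.save("w3.npy",np.r_[s["position"],s["ee_rot"]])
print(s["position"],s["ee_rot"],s["gripper_force"],s["width"])
c=cam("wrist",s)
print(proj(c,np.array([.479,-.1908,.064])))
im2=imaging.get_image("top")[:,:,::-1];cv2.imwrite("pics/t3.png",im2)
im3=imaging.get_image("scene")[:,:,::-1];cv2.imwrite("pics/s3.png",im3)
E
```

```text
clock: 6.1
position: [0.4784, -0.1439, 0.2991]
ee_rot: [0.0, 0.157, 0.988, -0.001]
contact_force: [0.6, 0.4, -3.4]
width: 0.0459
gripper_force: 24.5
clock: 6.6
position: [0.4781, -0.1902, 0.2072]
ee_rot: [-0.002, 0.155, 0.988, 0.001]
contact_force: [-0.5, 0.5, -2.6]
width: 0.0461
gripper_force: 24.5
[ 0.47811604 -0.1901734   0.20720943] [-1.60386240e-03  1.55222756e-01  9.87877925e-01  7.27168644e-04] 24.48567643761635 0.046051211967087564
[315.7375949  194.34882749]
```

View pics/w3.png

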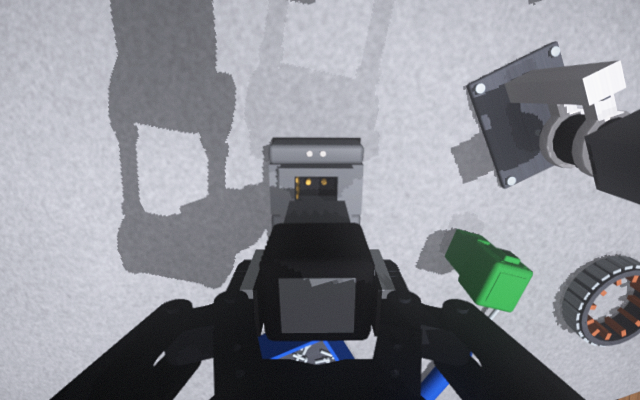

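The pack is held squarely between the fingers, its label at (317,305) and the stem's lower edge near row 203. Its target well is just ahead at (317,186), roughly aligned in y. One close crop will give exact edges.

```bash
python3 - <<'E'
import cv2,numpy as np
im=cv2.imread("pics/w3.png")
A=cv2.resize(im[135:245,250:382],None,fx=5,fy=5,interpolation=cv2.INTER_CUBIC)
cv2.imwrite("pics/crop4.png",np.clip(255*(A/255.)**.5,0,255).astype(np.uint8))
E
```

```text
(no output)
```

View pics/crop4.png

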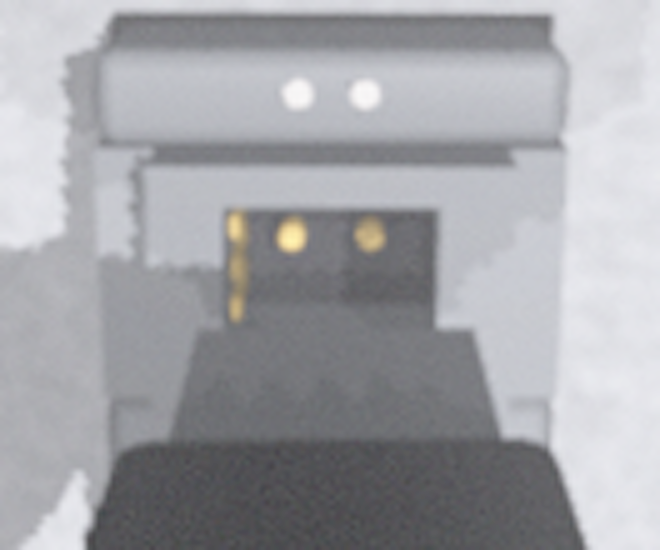

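```bash
python3 - <<'E'
from h import *
a=np.load("w3.npy");s=dict(position=a[:3],ee_rot=a[3:]);c=cam("wrist",s)
q=a[3:];T=R.from_quat([q[1],q[2],q[3],q[0]]).as_matrix()
tl=lambda P:((P-a[:3])@T*1000).round(1)
f=lambda x,y:(x/5+250-.4,y/5+135-.4)
print("tool axes",T[:,0].round(3),T[:,1].round(3))
for n,p,z in[("well L",(226,210),.064),("well R",(437,210),.064),("rim L",(145,165),.064),("collar R",(518,165),.064),("stem L",(198,330),.131),("stem R",(472,330),.131)]:
    print(n,tl(onz(c,f(*p),z)),onz(c,f(*p),z).round(4))
g=cv2.cvtColor(cv2.imread("pics/w3.png"),cv2.COLOR_BGR2GRAY)
print(g[290,250:385:2],g[270:345:3,317])
# top-view well measurement, before anything moved
E
```

```text
tool axes [-0.952  0.307  0.003] [0.307 0.952 0.001]
well L [ 14.5 -18.6 143.2] [ 0.4582 -0.2031  0.064 ]
well R [ 14.5  17.9 143.3] [ 0.4694 -0.1684  0.064 ]
rim L [ 22.4 -32.3 143.3] [ 0.4464 -0.2138  0.064 ]
collar R [ 22.5  31.7 143.3] [ 0.466  -0.1528  0.064 ]
stem L [ 14.4 -17.8  76.2] [ 0.4588 -0.2025  0.131 ]
stem R [14.4 18.7 76.3] [ 0.4699 -0.1679  0.131 ]
[115  92  30  29  22  23  24  25  23  25  24  25  26  24  32  70  71  66
  69  66  69  67  68  66  67  70  67  67  69  67  69  67  67  68  66  69
  68  67  67  66  67  66  72  69  67  70  71  68  70  70  69  67  69  32
  29  27  31  31  28  31  33  27  31  27  50  47 133 139] [ 36  32  33 123 127  86  66  64  70  68  70  65  68  63  66  66  66  63
  69  69  66  24  23  22 106]
```

The well sits about −1.9 mm in tool x and −0.8 mm in tool y from the stem, so the correction is about (+1.6, −1.3) mm in the world. That's within the taper's capture. I'm descending to just above the rim and then in small steps.

```bash
python3 -m inch '[{"claw":-0.2,"travel":[0.008,-0.007,-0.1],"turn":0},{"claw":-0.2,"travel":[0.008,-0.007,-0.2],"turn":0},{"claw":-0.2,"travel":[0.008,-0.007,-0.28],"turn":0},{"claw":-0.2,"travel":[0.008,-0.007,-0.3],"turn":0},{"claw":-0.2,"travel":[0.008,-0.007,-0.31],"turn":0}]' 22
python3 -m inch '[{"claw":-0.2,"travel":[0,0,-0.01],"turn":0},{"claw":-0.2,"travel":[0,0,-0.02],"turn":0},{"claw":-0.2,"travel":[0,0,-0.03],"turn":0},{"claw":-0.2,"travel":[0,0,-0.04],"turn":0}]' 22
```

```text
clock: 7.25
position: [0.4813, -0.192, 0.1472]
ee_rot: [0.001, 0.155, 0.988, -0.0]
contact_force: [0.9, 0.8, -2.8]
width: 0.0456
gripper_force: 24.5
clock: 7.65
position: [0.4804, -0.1921, 0.1385]
ee_rot: [0.0, 0.155, 0.988, -0.0]
contact_force: [-0.9, -0.2, 0.3]
width: 0.0457
gripper_force: 24.7
```

```bash
python3 -m inch '[{"claw":-0.2,"travel":[0,0,-0.01],"turn":0},{"claw":-0.2,"travel":[0,0,-0.02],"turn":0},{"claw":-0.2,"travel":[0,0,-0.03],"turn":0}]' 22
python3 -m inch '[{"claw":-0.2,"travel":[0,0,-0.01],"turn":0},{"claw":-0.2,"travel":[0,0,-0.02],"turn":0}]' 22
```

```text
clock: 7.95
position: [0.4797, -0.1917, 0.1317]
ee_rot: [-0.001, 0.155, 0.988, 0.0]
contact_force: [-2.3, 0.9, -1.2]
width: 0.0457
gripper_force: 24.1
clock: 8.15
position: [0.4798, -0.1917, 0.1277]
ee_rot: [-0.001, 0.155, 0.988, 0.0]
contact_force: [-3.5, 1.6, -1.0]
width: 0.0456
gripper_force: 24.1
```

```bash
python3 -m inch '[{"claw":-0.2,"travel":[-0.004,0.002,-0.02],"turn":0},{"claw":-0.2,"travel":[-0.005,0.002,-0.04],"turn":0},{"claw":-0.2,"travel":[-0.005,0.002,-0.06],"turn":0},{"claw":-0.2,"travel":[-0.005,0.002,-0.08],"turn":0}]' 22
python3 -m inch '[{"claw":-0.2,"travel":[0,0,-0.015],"turn":0},{"claw":-0.2,"travel":[0,0,-0.03],"turn":0},{"claw":-0.2,"travel":[0,0,-0.045],"turn":0},{"claw":-0.2,"travel":[0,0,-0.06],"turn":0}]' 22
```

```text
clock: 8.55
position: [0.4797, -0.1917, 0.1118]
ee_rot: [0.0, 0.155, 0.988, 0.0]
contact_force: [-3.2, 1.4, -1.2]
width: 0.0458
gripper_force: 23.2
clock: 8.95
position: [0.4796, -0.1917, 0.1]
ee_rot: [0.0, 0.155, 0.988, 0.0]
contact_force: [-3.0, 1.7, -2.7]
width: 0.0458
gripper_force: 23.2
```

```bash
python3 -m inch '[{"claw":-0.2,"travel":[0,0,-0.007],"turn":0},{"claw":-0.2,"travel":[0,0,-0.014],"turn":0},{"claw":-0.2,"travel":[0,0,-0.02],"turn":0}]' 22
python3 -m inch '[{"claw":-0.2,"travel":[0,0,-0.005],"turn":0},{"claw":-0.2,"travel":[0,0,-0.008],"turn":0}]' 22
```

```text
clock: 9.25
position: [0.4797, -0.1918, 0.0969]
ee_rot: [0.0, 0.155, 0.988, -0.0]
contact_force: [-4.7, 2.3, 11.1]
width: 0.0459
gripper_force: 24.4
clock: 9.45
position: [0.4797, -0.1918, 0.0963]
ee_rot: [0.0, 0.155, 0.988, -0.0]
contact_force: [-4.1, 2.6, 11.8]
width: 0.0459
gripper_force: 24.6
```

The pack now rests on the pins, with 11.8 N of push. I'll let go, go up, shut the fingers and press on the flat top.

```bash
python3 -m inch '[{"claw":-0.2,"travel":[0,0,0.008],"turn":0},{"claw":0.2,"travel":[0,0,0.008],"turn":0},{"claw":0.7,"travel":[0,0,0.008],"turn":0},{"claw":0.7,"travel":[0,0,0.008],"turn":0},{"claw":0.7,"travel":[0,0,0.008],"turn":0}]' 22
python3 -m inch '[{"claw":0.7,"travel":[0,0,0.05],"turn":0},{"claw":0.7,"travel":[0,0,0.15],"turn":0},{"claw":0.7,"travel":[0,0,0.3],"turn":0},{"claw":0.7,"travel":[0,0,0.42],"turn":0},{"claw":0.7,"travel":[0,0,0.42],"turn":0}]'
python3 -m inch '[{"claw":-1,"travel":[0,0,0],"turn":0},{"claw":-1,"travel":[0,0,0],"turn":0},{"claw":-1,"travel":[0,0,0],"turn":0},{"claw":-1,"travel":[0,0,0],"turn":0},{"claw":-1,"travel":[0,0,0],"turn":0}]'
python3 - <<'E'
from h import *
s=get_state();im=imaging.get_image("wrist")[:,:,::-1];cv2.imwrite("pics/w5.png",im);np.save("w5.npy",np.r_[s["position"],s["ee_rot"]])
print(s["position"],s["width"],proj(cam("wrist",s),np.array([[.4795,-.1915,.1125]])))
E
```

```text
clock: 9.95
position: [0.48, -0.1919, 0.0962]
ee_rot: [0.0, 0.155, 0.988, -0.0]
contact_force: [-0.2, -0.2, -0.4]
width: 0.0725
gripper_force: 0.0
clock: 10.45
position: [0.4819, -0.193, 0.1844]
ee_rot: [0.004, 0.155, 0.988, -0.001]
contact_force: [0.4, -0.3, 0.6]
width: 0.0726
gripper_force: 0.0
clock: 10.95
position: [0.4793, -0.1915, 0.1796]
ee_rot: [-0.001, 0.155, 0.988, 0.0]
contact_force: [0.3, -0.0, 0.4]
width: 0.0008
gripper_force: 0.0
[ 0.47927627 -0.19153568  0.17956199] 0.0007662480348350117 [[315.98746669 226.39661899]]
```

View pics/w5.png

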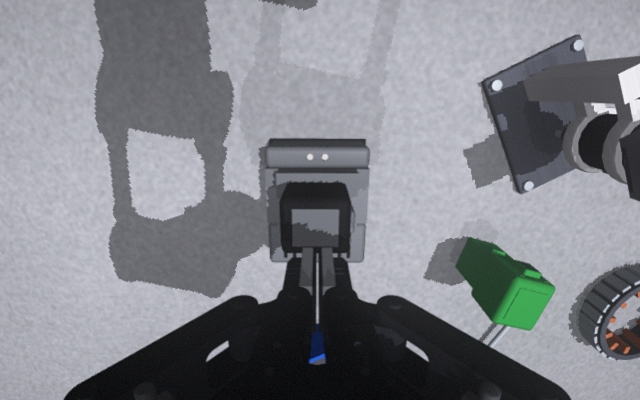

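The pack stands upright in the free charger, its label at (316,228), where predicted. The closed fingers are over its middle. I'm pressing gently.

```bash
python3 -m inch '[{"claw":-1,"travel":[0,0,-0.1],"turn":0},{"claw":-1,"travel":[0,0,-0.18],"turn":0},{"claw":-1,"travel":[0,0,-0.21],"turn":0},{"claw":-1,"travel":[0,0,-0.22],"turn":0}]'
python3 -m inch '[{"claw":-1,"travel":[0,0,-0.006],"turn":0},{"claw":-1,"travel":[0,0,-0.012],"turn":0},{"claw":-1,"travel":[0,0,-0.018],"turn":0}]'
```

```text
clock: 11.4
position: [0.4792, -0.1915, 0.1355]
ee_rot: [-0.001, 0.155, 0.988, 0.0]
contact_force: [0.1, 0.4, 0.0]
width: 0.0
gripper_force: 0.0
clock: 11.7
position: [0.4799, -0.1919, 0.1332]
ee_rot: [0.001, 0.155, 0.988, -0.0]
contact_force: [0.2, 0.1, -0.2]
width: -0.0002
gripper_force: 0.0
```

```bash
python3 -m inch '[{"claw":-1,"travel":[0,0,-0.005],"turn":0},{"claw":-1,"travel":[0,0,-0.01],"turn":0}]'
python3 -m inch '[{"claw":-1,"travel":[0,0,-0.005],"turn":0},{"claw":-1,"travel":[0,0,-0.01],"turn":0}]'
```

```text
clock: 11.9
position: [0.48, -0.1917, 0.1319]
ee_rot: [0.001, 0.155, 0.988, -0.0]
contact_force: [-1.5, 2.3, 13.4]
width: -0.0001
gripper_force: 6.3
clock: 12.1
position: [0.4801, -0.1918, 0.1313]
ee_rot: [0.001, 0.155, 0.988, -0.0]
contact_force: [-4.0, 1.9, 18.9]
width: -0.0
gripper_force: 9.2
```

```bash
python3 -m inch '[{"claw":-1,"travel":[0,0,-0.004],"turn":0},{"claw":-1,"travel":[0,0,-0.004],"turn":0}]'
python3 -m inch '[{"claw":-1,"travel":[0,0,-0.004],"turn":0},{"claw":-1,"travel":[0,0,-0.004],"turn":0}]'
```

```text
clock: 12.3
position: [0.4801, -0.1918, 0.1307]
ee_rot: [0.001, 0.155, 0.988, -0.0]
contact_force: [-2.7, 2.6, 17.2]
width: -0.0001
gripper_force: 8.5
clock: 12.5
position: [0.4801, -0.1917, 0.1301]
ee_rot: [0.001, 0.155, 0.988, -0.0]
contact_force: [-4.3, 2.4, 17.9]
width: 0.0
gripper_force: 9.0
```

```bash
python3 -m inch '[{"claw":-1,"travel":[0,0,-0.004],"turn":0},{"claw":-1,"travel":[0,0,-0.008],"turn":0}]'
python3 -m inch '[{"claw":-1,"travel":[0,0,-0.004],"turn":0},{"claw":-1,"travel":[0,0,-0.006],"turn":0}]'
```

```text
clock: 12.7
position: [0.48, -0.1917, 0.1288]
ee_rot: [0.001, 0.155, 0.988, -0.0]
contact_force: [-4.4, 2.5, 21.1]
width: -0.0
gripper_force: 10.6
clock: 12.9
position: [0.48, -0.1917, 0.1272]
ee_rot: [0.001, 0.155, 0.988, -0.0]
contact_force: [-4.0, 2.8, 16.9]
width: 0.0003
gripper_force: 8.5
```

```bash
python3 -m inch '[{"claw":-1,"travel":[0,0,-0.003],"turn":0}]'
python3 -m inch '[{"claw":-1,"travel":[0,0,-0.003],"turn":0}]'
```

```text
clock: 13.0
position: [0.48, -0.1917, 0.127]
ee_rot: [0.001, 0.155, 0.988, -0.0]
contact_force: [-5.3, 4.1, 24.4]
width: 0.0003
gripper_force: 12.1
clock: 13.1
position: [0.48, -0.1916, 0.127]
ee_rot: [0.001, 0.155, 0.988, -0.0]
contact_force: [-5.9, 4.2, 27.4]
width: 0.0001
gripper_force: 14.1
```

It's bottomed out after the drop in force (the click). I'll back off slowly to see whether it stays.

```bash
python3 -m inch '[{"claw":-1,"travel":[0,0,0.008],"turn":0},{"claw":-1,"travel":[0,0,0.008],"turn":0}]'
python3 -m inch '[{"claw":-1,"travel":[0,0,0.008],"turn":0},{"claw":-1,"travel":[0,0,0.008],"turn":0}]'
```

```text
clock: 13.3
position: [0.48, -0.1917, 0.1273]
ee_rot: [0.001, 0.155, 0.988, -0.0]
contact_force: [-3.5, 2.6, 14.9]
width: 0.0004
gripper_force: 7.8
clock: 13.5
position: [0.48, -0.1916, 0.1281]
ee_rot: [0.001, 0.155, 0.988, -0.0]
contact_force: [-1.3, 1.8, 10.2]
width: 0.0003
gripper_force: 5.3
```

```bash
python3 -m inch '[{"claw":-1,"travel":[0,0,0.005],"turn":0},{"claw":-1,"travel":[0,0,0.005],"turn":0}]'
python3 -m inch '[{"claw":-1,"travel":[0,0,0.005],"turn":0},{"claw":-1,"travel":[0,0,0.005],"turn":0}]'
```

```text
clock: 13.7
position: [0.48, -0.1917, 0.1282]
ee_rot: [0.001, 0.155, 0.988, -0.0]
contact_force: [-0.5, 0.8, 7.5]
width: -0.0003
gripper_force: 3.6
clock: 13.9
position: [0.4798, -0.1919, 0.1284]
ee_rot: [0.0, 0.155, 0.988, -0.0]
contact_force: [-0.6, 0.2, 4.0]
width: -0.0001
gripper_force: 1.8
```

The force falls to zero while the height holds at .128, so the latch has it. I'm moving clear and taking a last look.

```bash
python3 -m inch '[{"claw":-1,"travel":[0,0,0.03],"turn":0},{"claw":-1,"travel":[0,0,0.15],"turn":0},{"claw":-1,"travel":[0,0,0.35],"turn":0},{"claw":-1,"travel":[-0.2,0,0.5],"turn":0},{"claw":-1,"travel":[-0.4,0,0.6],"turn":0}]'
python3 -m inch '[{"claw":-1,"travel":[-0.2,0,0.2],"turn":0},{"claw":-1,"travel":[-0.2,0,0.2],"turn":0},{"claw":-1,"travel":[-0.2,0,0.2],"turn":0}]'
python3 - <<'E'
from h import *
s=get_state();w=imaging.get_image("wrist")[:,:,::-1];t=imaging.get_image("top")[:,:,::-1];sc=imaging.get_image("scene")[:,:,::-1]
a=np.load("w5.npy");print(s["position"],s["contact_force"])
x,y=proj(cam("wrist",s),np.array([.4795,-.1915,.109])).astype(int)
print("wrist proj latched",proj(cam("wrist",s),np.array([[.4795,-.1915,.109]])))
cw=cv2.resize(w[max(0,y-50):y+50,x-60:x+60],(480,400),interpolation=cv2.INTER_CUBIC)
cs=cv2.resize(sc[205:285,200:276],(380,400),interpolation=cv2.INTER_CUBIC)[:, :300]
out=np.hstack([cw,cs]);cv2.imwrite("pics/fin.png",np.clip(255*(out/255.)**.6,0,255).astype(np.uint8))
t0=cv2.imread("pics/top0.png")
d=(np.abs(t.astype(int)-t0).max(2)>60).astype(np.uint8);n,l,st,ce=cv2.connectedComponentsWithStats(d)
print([(st[i].tolist()) for i in range(1,n) if st[i,4]>25])
E
```

```text
clock: 14.4
position: [0.3998, -0.1923, 0.2502]
ee_rot: [0.001, 0.154, 0.988, -0.001]
contact_force: [-0.4, -0.6, 0.1]
width: -0.0002
gripper_force: 0.0
clock: 14.7
position: [0.3595, -0.1921, 0.2894]
ee_rot: [0.002, 0.156, 0.988, -0.001]
contact_force: [-0.1, -0.1, 0.4]
width: 0.0003
gripper_force: 0.0
[ 0.35949235 -0.19208308  0.28941023] [-0.11885989 -0.11183352  0.37809605]
wrist proj latched [[350.44217487 281.35761271]]
[[285, 221, 23, 20, 79], [289, 225, 12, 11, 80], [386, 237, 11, 10, 37], [388, 277, 86, 77, 2296], [385, 297, 9, 6, 34], [494, 338, 43, 51, 152], [0, 350, 74, 50, 2325], [383, 361, 20, 28, 40], [217, 382, 18, 18, 135], [482, 383, 23, 17, 200], [256, 389, 22, 11, 46], [230, 391, 30, 9, 160]]
```

View pics/fin.png

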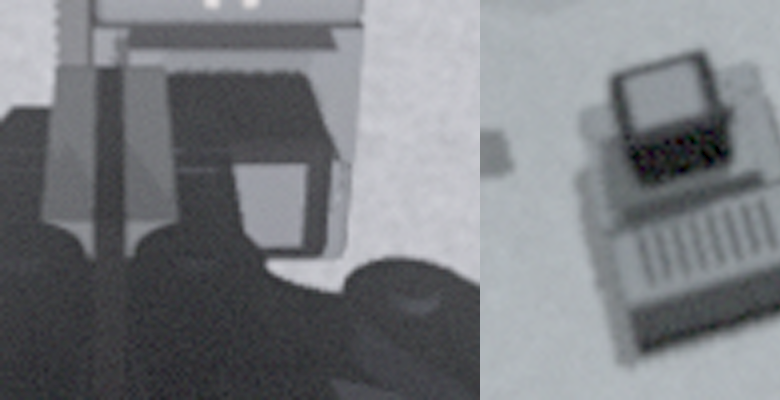

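The pack sits level in the free charger with its button out. The top-view differences are only the arm, its shadow, the emptied driver and the filled bay, so the other things haven't moved. The fingers last touched the head's top at about 109 mm, which means it's latched. Handing in.

```bash
python3 -c "
from rig import ticket
print(ticket.sign_off())"
```

```text
the job is handed in; nothing more can be done
None
```

I drew the flat battery out of the screwdriver with its button held in, pushed it home in the free charger until it latched, let go and handed the job in after about 15 s of the 64 s allowed; the result of the judging was not shown.

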